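# Swap the wrong block in the packing-block rack

## Task

The rack of guide rails should hold three stepped packing blocks, but one lane has a plain flat-topped block in it by mistake. Slide the plain block out along its lane without lifting or tipping it and leave it on the bench well clear of the rack (a finger's width at least), then put the spare stepped block from beside the rack into the emptied lane, standing flat, not sticking out of either end of the rails, its tall end on the same side as those of the other two. Leave the other two stepped blocks and the vee block about where they are.

Things in the scene. Friction and masses are not known exactly. Their poses are not given: they have to be found in the camera images.
- rack: four aluminium guide rails fixed to the bench, each 24 wide, 84 long along y (ends rounded, 12 mm radius), 16 mm high, at x = -96, -32, 32, 96 mm. Between them three lanes 40 mm wide at x = -64, 0, 64 mm, open at both ends and on top, no floor: blocks slide on the bench. Origin: bench level, middle of the middle lane; x across the lanes, y along them, z up. Turned up to 0.2 rad
- kit_step_a: one of the two right blocks in the rack: black stepped packing block, 32 wide (x) x 60 long (y): six steps climb along its own +y from 8 mm high at y = -30 to 43 mm over y = +15 to +30 (36 mm over +6 to +15); the end at +30 is an upright flat face. 0.22 kg. Origin: centre of the underside, z up. In its lane its own +y (tall end) points along the rack's -y.
- kit_step_b: the other right block in the rack, same shape, size and direction as kit_step_a
- plain_block: the wrong part, in one of the three lanes: plain black rectangular block with a flat top and two small holes in it, 32 wide (x) x 60 long (y, along the lane) x 40 mm high, 0.25 kg. Origin: centre of the underside, z up
- spare_step: the spare on the bench to the right of the rack, like kit_step_a: black stepped packing block, 32 wide (x) x 60 long (y): six steps climb along its own +y from 8 mm high at y = -30 to 43 mm over y = +15 to +30 (36 mm over +6 to +15); the end at +30 is an upright flat face. 0.22 kg. Origin: centre of the underside, z up. Turned up to 0.7 rad from the direction that it needs in the rack
- spare_high (a point): point on the spare stepped block's top near its tall end, 22 mm from the origin along the block's +y, 43 mm above its underside
- vee_block: black block with a lengthwise V groove in its top, 32 x 60 x 38 mm, lying beside the spare on the right of the rack; not wanted, leave alone. Origin: centre of the underside
Things that resemble listed ones, but are neither listed nor needed, are in the scene too. What is shaped like the kit_step_b but blue or pink is not meant. Leave any green look-alike of the plain_block alone.

How it is judged:
By the outcome, as a careful person would: the job done as asked, in the order asked, and still so for the second after the job is handed in, with the robot touching nothing.
It also fails if it takes over 59 s, if anything falls off the work surface, if the arm or the gripper's body presses on something with over 40 N, if the wrist force passes 120 N, or if a joint passes its speed limit or range.

## Robot

A 6-joint arm with a two-finger parallel gripper is mounted at the origin on the work surface; the furniture and walls round the work are solid. World frame = base frame: x ahead of the robot, y to its left, z up, the work surface at z = 0. Lengths are in m, angles in degrees, forces in N, time in s.
With the tool pointing down it reaches from about 0.35 to 0.925 m from the base axis. Payload 6.4 kg.
Tool frame: the origin (TCP) lies at the very end of the fingers, on their centre line; the grasp point (between the pads) lies 19 mm behind it; z points along the fingers, y is the direction in which the jaws open and shut (so a half turn about z gives the same grasp; the last joint's range is limited). The gripper opens to 85 mm and grips with 20 to 120 N. Pads are 22 mm wide; open, the fingers measure 114 mm over their backs; the gripper's body (76 mm by 85 mm) begins 54 mm behind the grasp point. The pads swing forward as they close: fully open they stand 13 mm farther back than shut.
Start: joints at [-82.626, 14.043, 89.255, -0, 76.702, -9.975], TCP at [0.194, -0.62, 0.231] pointing down, gripper open.
Joint ranges: [-179.41, 179.41], [-58.25, 129.5], [7.25, 145.43], [-54.29, 234.29], [11.92, 165.04], [-157.13, 157.13]. Speed limits (degrees/s): [147.25, 147.25, 180, 180, 180, 180].

## Interface

Orientations are given as [roll, pitch, yaw] about the fixed x, y, z axes, in that order (R = Rz(yaw) Ry(pitch) Rx(roll)).
In Python, from bench import status, viewer, ticket gives the robot as it stands.
- The arm moves only by the tool play_rows, never from a script. Its arguments are lists of equal length, an entry for each row: "claw": the closure, from -1 (fully open) to 1 (shut); "translation": the shift along the tool's x, y, z in mm, a list of three; "spin": the turn about the tool's z in rad. In form: {"claw": [claw, ...], "translation": [[x, y, z], ...], "spin": [spin, ...]}. A call has 1 to 20 rows; each row is the pose to reach, as a shift and turn from the pose measured when the call began, along the tool's axes at that moment; what a row does not reach only later rows make up. A row lasts 1/12 s, in which the tool goes at most 41.7 mm and 7.16 degrees, less where a joint would pass 70% of its speed; a pose out of reach is approached as far as the arm can. A call with a gripper value outside its range is refused whole. The fingers move at their own pace and stop on an object; "force" is the grip in N (left out, the last holds). Time passes only in rows, so rows that repeat a pose let the fingers close. It gives the time, the measured TCP pose, the force and the opening at its end, in the units of the state.
- status.get_state(): the state, without advancing time (a new reading comes with each control period).
- viewer.get_image(name): name is "scene" or "top" or "wrist"; returns the picture (420x560x3 uint8, blue, green, red); there is no depth.
- viewer.get_calibration(name): a dict with "fx", "fy", "cx", "cy" (pixels), "D" ([k1, k2, p1, p2, k3] as OpenCV has them; the pictures are not rectified), "camera_from_world" (4x4, takes a point from world to camera coordinates); the wrist camera has in their place "mount" (4x4, takes a point from camera to tool coordinates, whose origin is the TCP and whose axes are the flange's). Camera axes: x right, y up, looking along -z (the intrinsics and any distortion apply to the point x, -y, -z); pixel columns grow to the right and rows downward; lengths in m; the calibration is good to about 2 mm. A picture is of the moment at which its call begins: read the wrist's pose just before it. get_calibration takes no time and is no camera call.
- ticket.close_job(): hands the job in, once; it reports no verdict.
Trained networks look in the newest picture that a camera, given by its name, has taken for a name from the list of things; names that differ only in an ending like _2 or _b are one class to them, and where a whole thing is asked for, a point or a joint stands for the part that bears it (a point fixed in the world has none). Each returns a list of dicts, best first, with "conf" (0 to 1); they miss things now and then, are a little off and sometimes report something else, mostly with a low value. They report only what shows in the picture. A call takes as long as a camera call. They do not tell look-alikes from the thing itself.
- viewer.search_frame(target, camera): "box" ([left, top, width, height] in pixels, round what is visible of it).
- viewer.masks_of(target, camera): "pixels" (420x560 bool, what is visible of it) and "box" ([left, top, width, height] in pixels, round what is visible of it).
The state is a dict: "clock": time; "joints": joint angles; "dq": joint speeds; "joint_efforts": joint torques, N m; "tool_pos": TCP position; "eef_rot": TCP orientation; "ft_force": force on the tool from outside, world axes, zero at the start; "wrist_torque": the same for the moment, N m; "gripper_width": opening from 0.0 (shut) to 1.0 (fully open).
Only numpy, scipy, OpenCV 4.12 (cv2) and the standard library are available. Lean on these libraries where they do the work, as an engineer would, in place of code of your own. Each camera call takes 0.05 s, during which the arm holds its last target.

## Working session

There is one attempt and no reset: what is moved stays moved. The work goes in short steps, Python scripts to look and compute and a tool call to move; the robot and the scene stay as the last step left them, time stands still between calls to the robot, and variables do not carry over. Pictures are saved under pics/ and viewed, and the job is handed in when it is done.

Besides the shell and the picture viewer there is one more tool, called after ">>>" by a JSON object that holds its "api" and its "payload", one argument or row to a line. play_rows: Moves the arm, as the interface text tells. Its arguments: {"type":"object","properties":{"claw":{"type":"array"},"translation":{"type":"array"},"spin":{"type":"array"},"force":{"type":"number"}},"required":["claw","translation","spin"]}

```bash
ls; mkdir -p pics; cat > h.py <<'E'
import numpy as np, cv2
from bench import status, viewer, ticket
from scipy.spatial.transform import Rotation as Rn
def cal(n):
    c=viewer.get_calibration(n)
    K=np.array([[c['fx'],0,c['cx']],[0,c['fy'],c['cy']],[0,0,1.]]);D=np.array(c['D'],float)
    if 'camera_from_world' in c: T=np.array(c['camera_from_world'])
    else:
        s=status.get_state(); W=np.eye(4); W[:3,:3]=Rn.from_euler('xyz',s['eef_rot'],degrees=True).as_matrix(); W[:3,3]=s['tool_pos']
        T=np.linalg.inv(W@np.array(c['mount']))
    return K,D,T
def proj(P,C):
    K,D,T=C; P=np.atleast_2d(P); p=(T[:3,:3]@P.T).T+T[:3,3]; p=p*[1,-1,-1]
    return cv2.projectPoints(p,np.zeros(3),np.zeros(3),K,D)[0][:,0]
def back(px,z,C):
    K,D,T=C; u=cv2.undistortPoints(np.atleast_2d(np.array(px,float))[:,None],K,D)[:,0]
    d=np.c_[u[:,0],-u[:,1],-np.ones(len(u))]@T[:3,:3]; o=-T[:3,:3].T@T[:3,3]
    return o+d*((z-o[2])/d[:,2])[:,None]
E
python3 - <<'E'
from h import *
print(status.get_state())
for n in ('scene','top','wrist'):
    im=viewer.get_image(n); cv2.imwrite(f'pics/{n}0.png',im)
    for t in ('plain_block','spare_step','vee_block','rack'):
        print(n,t,[(r['box'],round(r['conf'],2)) for r in viewer.search_frame(t,n)])
print(status.get_state()['clock'])
E
```

```text
pics
{'clock': 0.0, 'joints': array([-8.26278398e+01,  1.40826739e+01,  8.93251682e+01,  6.51582877e-04,
        7.67001413e+01, -9.97697427e+00]), 'dq': array([-0.05282943,  0.06557195,  0.04745006, -0.03667805,  0.09757964,
        0.02014456]), 'joint_efforts': array([-1.18612107e-05, -4.29506886e+01, -3.26126254e+01, -1.02527538e-04,
        5.53042948e-03,  4.42233471e-06]), 'tool_pos': array([ 0.19374322, -0.61987795,  0.23019403]), 'eef_rot': array([-1.79893759e+02, -1.93326024e-02,  1.73489661e+01]), 'ft_force': array([-0.15330534, -0.37546956, -0.58826541]), 'wrist_torque': array([ 0.02451682, -0.04421544, -0.02200137]), 'gripper_width': 0.9971603987219538}
scene plain_block [([222.4, 206.9, 34.3, 29.7], 0.87), ([201.5, 170.3, 24.1, 29.7], 0.86)]
scene spare_step []
scene vee_block []
scene rack [([215.2, 206.2, 81.6, 74.9], 0.78)]
top plain_block [([233.1, 200.3, 26.6, 15.0], 0.69), ([246.1, 135.9, 20.3, 31.7], 0.55)]
top spare_step [([357.4, 286.9, 31.3, 16.6], 0.65)]
top vee_block [([364.1, 218.4, 21.4, 21.1], 0.8)]
top rack [([219.9, 184.0, 44.6, 96.2], 0.79)]
wrist plain_block []
wrist spare_step []
wrist vee_block []
wrist rack []
0.75
```

View pics/top0.png

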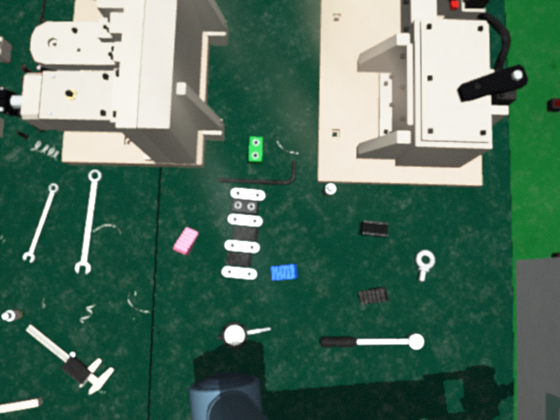

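View pics/scene0.png

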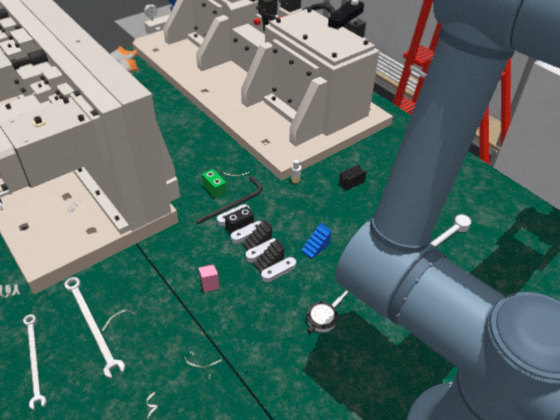

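```bash
python3 - <<'E'
from h import *
im=cv2.imread('pics/top0.png'); c=im[120:320,190:410]; cv2.imwrite('pics/topc.png',cv2.resize(c,None,fx=3.6,fy=3,interpolation=3)[:, :])
im=cv2.imread('pics/scene0.png'); c=im[150:300,180:380]; cv2.imwrite('pics/scenec.png',cv2.resize(c,None,fx=4,fy=4,interpolation=3))
C=cal('top')
print(back([[233,200],[247,207],[256,152],[373,295],[375,229],[242,232],[242,184],[242,280],[220,232],[264,232]],0.02,C).round(3))
E
```

```text
[[ 0.659  0.055  0.02 ]
 [ 0.642  0.02   0.02 ]
 [ 0.779  0.003  0.02 ]
 [ 0.438 -0.287  0.02 ]
 [ 0.597 -0.291  0.02 ]
 [ 0.581  0.03   0.02 ]
 [ 0.699  0.034  0.02 ]
 [ 0.466  0.027  0.02 ]
 [ 0.58   0.084  0.02 ]
 [ 0.583 -0.023  0.02 ]]
```

View pics/topc.png

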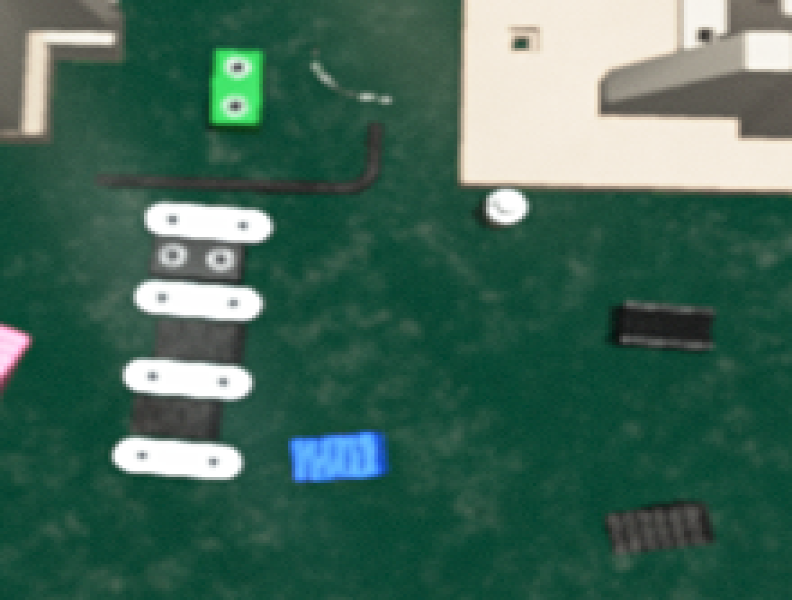

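View pics/scenec.png

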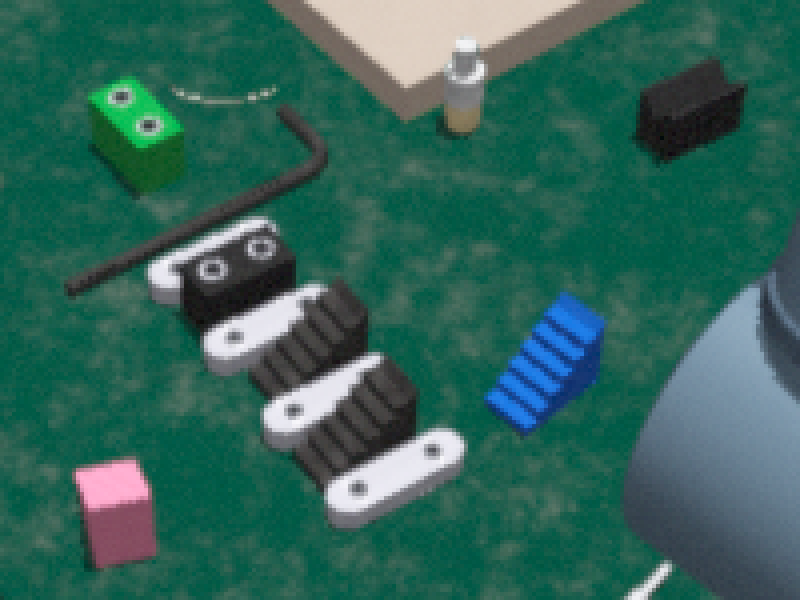

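The plain black block with two rings is in the far lane, at top px (245,205). Its look-alikes:
- The green block at (256,149).
- The black vee block at (374,229).
- Stepped blocks: black ones in the rack at (246,232) and (242,258), pink at (186,240), blue at (285,272).

The spare is the black stepped block at (373,296). The tall ends of the rack blocks are on the right, towards world -y. Next I'll take close wrist views.

```bash
cat >> h.py <<'E'
def rel(x,y,z,yaw):
    s=status.get_state(); R=Rn.from_euler('xyz',s['eef_rot'],degrees=True); d=R.inv().apply(np.array([x,y,z])-s['tool_pos'])*1000
    dy=(yaw-s['eef_rot'][2]+180)%360-180
    print('clock',round(s['clock'],2),'pos',s['tool_pos'].round(4),'rpy',s['eef_rot'].round(2),'shift mm',d.round(1),'spin',round(-np.radians(dy),4))
E
python3 - <<'E'
from h import *
print(np.array(viewer.get_calibration('wrist')['mount']).round(3), cal('wrist')[0])
rel(.45,-.24,.3,0); rel(.58,-.05,.30,0)
E
```

```text
[[-0.     0.951  0.31   0.079]
 [ 1.     0.     0.    -0.   ]
 [ 0.     0.31  -0.951 -0.142]
 [ 0.     0.     0.     1.   ]] [[305.32584804   0.         277.58968355]
 [  0.         305.32584804 205.04984921]
 [  0.           0.           1.        ]]
clock 0.75 pos [ 0.1938 -0.6205  0.2313] rpy [180.     0.    17.35] shift mm [ 358.  -286.8  -68.7] spin 0.3028
clock 0.75 pos [ 0.1938 -0.6205  0.2313] rpy [180.     0.    17.35] shift mm [ 538.7 -429.3  -68.7] spin 0.3028
```

View pics/wrist0.png

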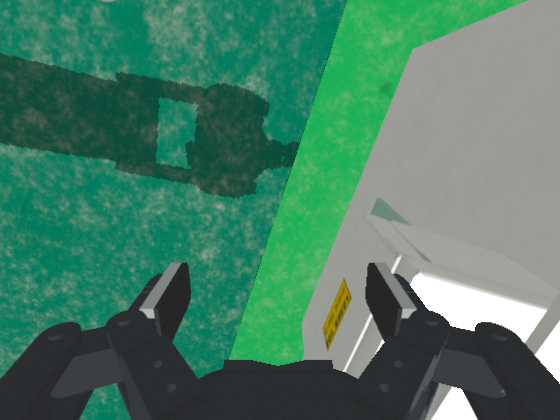

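```bash
python3 - <<'E'
from h import *
rel(.46,-.27,.2,0)
E
```

```text
clock 0.75 pos [ 0.1938 -0.6205  0.2313] rpy [180.     0.    17.35] shift mm [ 358.6 -255.1   31.3] spin 0.3028
```

>>> {"api": "play_rows", "payload": {
  "claw": [-1, -1, -1, -1, -1, -1, -1, -1, -1, -1, -1, -1, -1, -1],
  "translation": [
    [30, -21, 3],
    [60, -43, 5],
    [90, -64, 8],
    [120, -85, 10],
    [150, -106, 13],
    [180, -128, 16],
    [210, -149, 18],
    [240, -170, 21],
    [270, -192, 24],
    [300, -213, 26],
    [330, -234, 29],
    [358, -255, 31],
    [358, -255, 31],
    [358, -255, 31]
  ],
  "spin": [0.03, 0.06, 0.09, 0.12, 0.15, 0.18, 0.21, 0.24, 0.27, 0.3, 0.303, 0.303, 0.303, 0.303]
}}

```text
clock: 1.92
tool_pos: [0.4602, -0.2689, 0.2003]
eef_rot: [180.0, 0.0, 0.2]
ft_force: [-0.7, 0.0, 0.0]
gripper_width: 0.997
```

```bash
python3 - <<'E'
from h import *
cv2.imwrite('pics/w1.png',viewer.get_image('wrist'))
for t in ('spare_step','vee_block'):print(t,[(r['box'],round(r['conf'],2)) for r in viewer.search_frame(t,'wrist')])
rel(.58,.0,.2,0)
E
```

```text
spare_step [([267.6, 185.6, 60.2, 35.8], 0.77)]
vee_block [([265.5, 13.9, 69.3, 50.5], 0.7)]
clock 2.07 pos [ 0.4592 -0.2711  0.2005] rpy [ 1.7997e+02 -1.0000e-02 -8.0000e-02] shift mm [ 120.5 -271.3    0.4] spin -0.0013
```

View pics/w1.png

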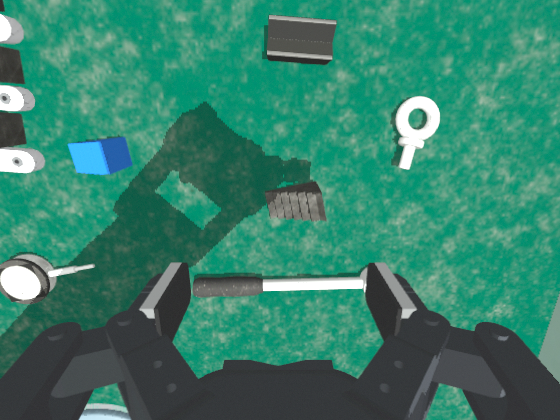

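>>> {"api": "play_rows", "payload": {
  "claw": [-1, -1, -1, -1, -1, -1, -1, -1, -1, -1],
  "translation": [
    [15, -34, 0],
    [30, -68, 0],
    [45, -102, 0],
    [60, -136, 0],
    [75, -170, 0],
    [90, -204, 0],
    [105, -238, 0],
    [120, -271, 0],
    [120, -271, 0],
    [120, -271, 0]
  ],
  "spin": [0, 0, 0, 0, 0, 0, 0, 0, 0, 0]
}}

```text
clock: 2.9
tool_pos: [0.5799, -0.0003, 0.2004]
eef_rot: [179.9, -0.0, -0.0]
ft_force: [0.1, -0.3, -0.4]
gripper_width: 0.996
```

```bash
python3 - <<'E'
from h import *
im=viewer.get_image('wrist');cv2.imwrite('pics/w2.png',im)
import json
s=status.get_state(); print(s['tool_pos'],s['eef_rot'])
C=cal('wrist'); np.savez('w2.npz',K=C[0],D=C[1],T=C[2])
for t in ('plain_block','kit_step_a','rack'):print(t,[(r['box'],round(r['conf'],2)) for r in viewer.search_frame(t,'wrist')])
E
```

```text
[ 0.57954077 -0.00124576  0.2003247 ] [ 1.79945408e+02  7.65417544e-03 -1.12011268e-01]
plain_block [([256.3, 0.0, 31.8, 5.0], 0.62), ([222.5, 220.6, 49.5, 39.9], 0.44)]
kit_step_a [([231.5, 167.4, 55.2, 37.4], 0.94), ([98.4, 170.7, 55.7, 72.1], 0.94), ([313.5, 239.9, 59.7, 40.2], 0.8), ([222.0, 219.9, 51.6, 41.3], 0.7)]
rack [([214.4, 75.0, 84.6, 196.3], 0.59), ([481.4, 274.3, 78.6, 42.9], 0.24)]
```

View pics/w2.png

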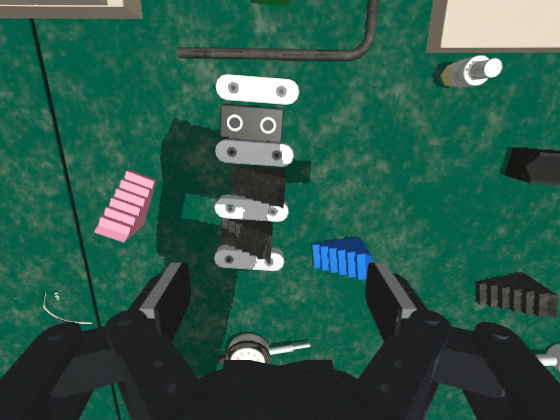

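```bash
python3 - <<'E'
from h import *
im=cv2.imread('pics/w2.png'); cv2.imwrite('pics/w2c.png',cv2.resize(im[65:275,205:310],None,fx=5,fy=2.85,interpolation=2) if 0 else cv2.resize(im[70:180,205:310],None,fx=5,fy=5,interpolation=2))
cv2.imwrite('pics/w2d.png',cv2.resize(im[165:275,205:310],None,fx=5,fy=5,interpolation=2))
E
```

```text
(no output)
```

View pics/w2c.png

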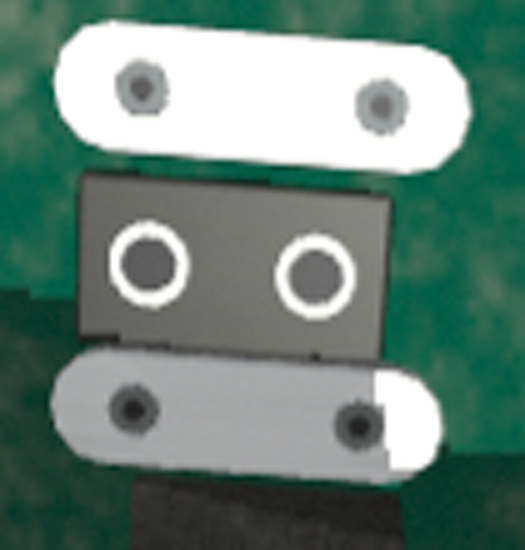

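View pics/w2d.png

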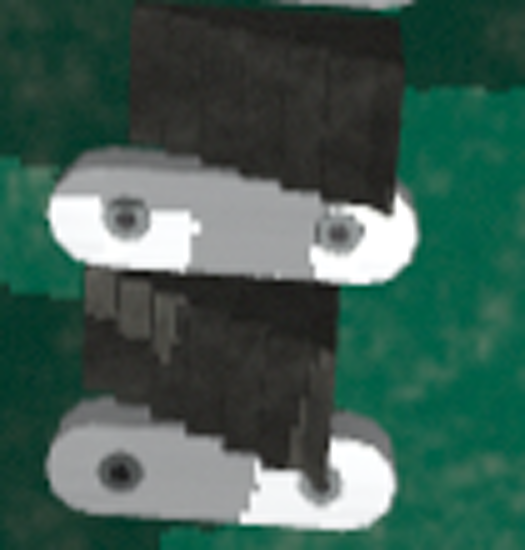

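```bash
cat > fit.py <<'E'
from h import *
z=np.load('w2.npz');C=(z['K'],z['D'],z['T'])
f=lambda a,o:(np.array(a,float)+.5)/5-.5+o
s=np.r_[f([[141,87],[381,106],[133,409],[359,426]],[205,70]),f([[126,217],[340,232],[120,472],[321,483]],[205,165])]
W=back(s,.016,C); m=W[:,:2].reshape(4,2,2)
mid=m.mean(1); d=m[:,0]-m[:,1]; print('screw sep',np.linalg.norm(d,axis=1),'spacing',np.linalg.norm(np.diff(mid,axis=0),axis=1))
ang=np.arctan2(*(d.sum(0)[::-1])); yaw=ang-np.pi/2
a2=np.arctan2(*((mid[0]-mid[3])[::-1])); print('rack yaw deg',np.degrees(yaw),np.degrees(a2),'origin',mid.mean(0))
p=back(f([[85,175],[390,197],[382,358],[80,337]],[205,70]),.04,C)[:,:2]
print('plain',p.mean(0),'len',np.linalg.norm(p[0]-p[1]),'wid',np.linalg.norm(p[0]-p[3]),'yaw',np.degrees(np.arctan2(*((p[0]-p[1]+p[3]-p[2])[::-1])))-90)
r=np.array([np.cos(a2),np.sin(a2)]);n=np.array([-r[1],r[0]]); q=p.mean(0)-mid.mean(0)
print('plain in rack',q@r,q@n)
E
python3 fit.py
```

```text
screw sep [0.04806673 0.0482309  0.04843547 0.04806513] spacing [0.06413042 0.06371852 0.06412525]
rack yaw deg -4.196795328570298 -4.227903554724571 origin [0.57839803 0.026446  ]
plain [0.64226492 0.02373602] len 0.05755270538308473 wid 0.02999326358378237 yaw -4.02596336657804
plain in rack 0.06389287690629834 0.002005909248549477
```

```bash
python3 - <<'E'
from h import *
rel(.6422,.0237,.07,-4.2); rel(.6422,.0237,.010,-4.2)
E
```

```text
clock 3.1 pos [ 0.5792 -0.0021  0.2004] rpy [179.96  -0.    -0.23] shift mm [ 62.9 -26.1 130.4] spin 0.0693
clock 3.1 pos [ 0.5792 -0.0021  0.2004] rpy [179.96  -0.    -0.23] shift mm [ 62.9 -26.2 190.4] spin 0.0693
```

>>> {"api": "play_rows", "payload": {
  "claw": [-1, -1, -1, -1, -1, -1, -1, -1, -1, -1, -1],
  "translation": [
    [20, -8, 20],
    [40, -17, 40],
    [63, -26, 55],
    [63, -26, 80],
    [63, -26, 105],
    [63, -26, 120],
    [63, -26, 120],
    [63, -26, 120],
    [63, -26, 120],
    [63, -26, 120],
    [63, -26, 120]
  ],
  "spin": [0.03, 0.06, 0.07, 0.07, 0.07, 0.07, 0.07, 0.07, 0.07, 0.07, 0.07]
}}

```text
clock: 4.02
tool_pos: [0.6435, 0.0233, 0.0824]
eef_rot: [179.9, -0.2, -4.2]
ft_force: [-0.2, 0.6, 0.1]
gripper_width: 0.999
```

```bash
python3 - <<'E'
from h import *
cv2.imwrite('pics/w3.png',viewer.get_image('wrist'))
cv2.imwrite('pics/s3.png',cv2.resize(viewer.get_image('scene')[120:300,160:360],None,fx=3.9,fy=3.3))
for i in range(3): rel(.6422,.0237,.010,-4.2)
E
```

```text
clock 4.12 pos [0.643  0.0235 0.0816] rpy [ 1.7995e+02 -1.2000e-01 -4.2400e+00] shift mm [-1.  -0.2 71.6] spin -0.0006
clock 4.12 pos [0.643  0.0235 0.0816] rpy [ 1.7995e+02 -1.2000e-01 -4.2400e+00] shift mm [-1.  -0.2 71.6] spin -0.0006
clock 4.12 pos [0.643  0.0235 0.0816] rpy [ 1.7995e+02 -1.2000e-01 -4.2400e+00] shift mm [-1.  -0.2 71.6] spin -0.0006
```

View pics/w3.png

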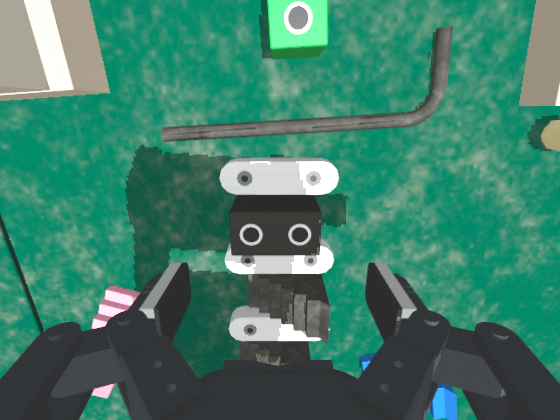

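View pics/s3.png

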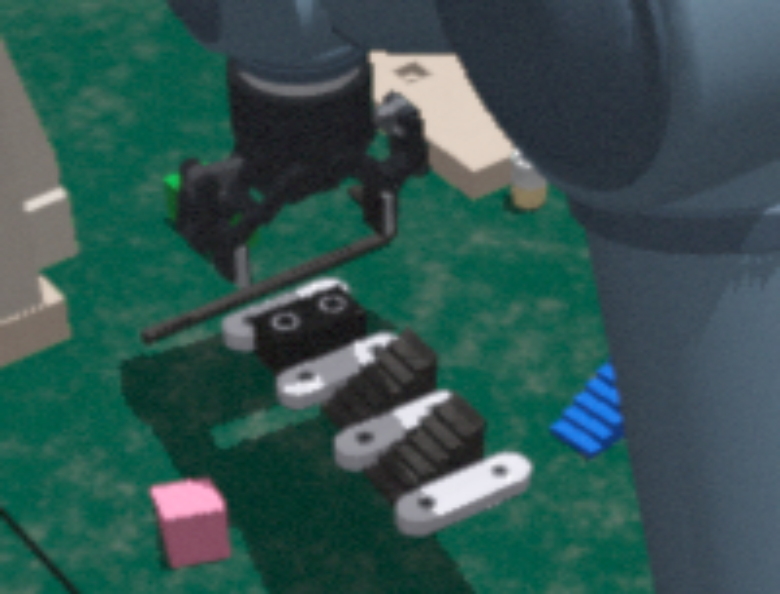

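>>> {"api": "play_rows", "payload": {
  "claw": [-1, -1, -1, -1, -1, -1, -1, 0, 0, 0, 0, 0, 0, 0, 0],
  "translation": [
    [-1, 0, 15],
    [-1, 0, 32],
    [-1, 0, 48],
    [-1, 0, 60],
    [-1, 0, 70],
    [-1, 0, 70],
    [-1, 0, 70],
    [-1, 0, 70],
    [-1, 0, 70],
    [-1, 0, 70],
    [-1, 0, 70],
    [-1, 0, 70],
    [-1, 0, 70],
    [-1, 0, 70],
    [-1, 0, 70]
  ],
  "spin": [0, 0, 0, 0, 0, 0, 0, 0, 0, 0, 0, 0, 0, 0, 0],
  "force": 30
}}

```text
clock: 5.37
tool_pos: [0.6433, 0.0235, 0.0131]
eef_rot: [180.0, -0.3, -4.2]
ft_force: [-0.5, 0.6, 6.2]
gripper_width: 0.7
```

```bash
python3 - <<'E'
from h import *
cv2.imwrite('pics/w4.png',viewer.get_image('wrist'))
rel(.6422+.073*-.135,.0237-.997*.135,.012,-4.2); s=status.get_state();print(s['ft_force'],s['gripper_width'])
E
```

```text
clock 5.42 pos [0.6433 0.0235 0.0131] rpy [179.96  -0.26  -4.23] shift mm [ -1.  134.9   1.2] spin -0.0006
[-0.4254501   1.17822227  6.52335633] 0.695765489645613
```

View pics/w4.png

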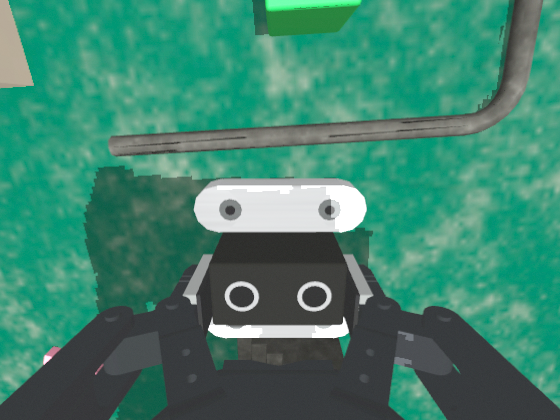

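>>> {"api": "play_rows", "payload": {
  "claw": [0, 0, 0, 0, 0, 0, 0, 0, 0, 0, 0, 0, 0, 0, 0, 0],
  "translation": [
    [0, 5, 0],
    [0, 14, 0],
    [0, 24, 0],
    [0, 34, 0],
    [0, 44, 0],
    [0, 54, 0],
    [0, 64, 0],
    [0, 74, 0],
    [0, 84, 0],
    [0, 94, 0],
    [0, 104, 0],
    [0, 114, 0],
    [0, 124, 0],
    [0, 132, 0],
    [0, 135, 0],
    [0, 135, 0]
  ],
  "spin": [0, 0, 0, 0, 0, 0, 0, 0, 0, 0, 0, 0, 0, 0, 0, 0]
}}

```text
clock: 6.75
tool_pos: [0.6331, -0.1126, 0.0131]
eef_rot: [179.9, -0.3, -4.3]
ft_force: [-0.3, -0.9, 1.1]
gripper_width: 0.693
```

```bash
python3 - <<'E'
from h import *
cv2.imwrite('pics/w5.png',viewer.get_image('wrist'))
s=status.get_state();print(s['tool_pos'],s['ft_force'],s['gripper_width'])
E
```

```text
[ 0.63323936 -0.11215873  0.0131861 ] [ 0.02441942 -1.46639741  0.79354084] 0.6967993716782822
```

View pics/w5.png

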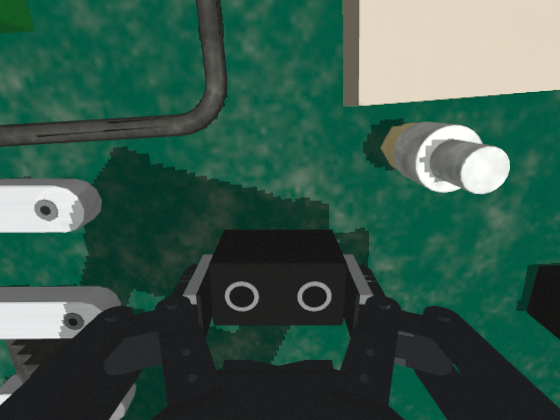

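>>> {"api": "play_rows", "payload": {
  "claw": [-0.6, -1, -1, -1, -1, -1, -1, -1, -1, -1, -1, -1, -1],
  "translation": [
    [0, 0, 0],
    [0, 0, 0],
    [0, 0, 0],
    [0, 0, 0],
    [0, 0, -20],
    [0, 0, -45],
    [0, 0, -75],
    [0, 0, -105],
    [0, 0, -135],
    [0, 0, -165],
    [0, 0, -190],
    [0, 0, -190],
    [0, 0, -190]
  ],
  "spin": [0, 0, 0, 0, 0, 0, 0, 0, 0, 0, 0, 0, 0]
}}

```text
clock: 7.88
tool_pos: [0.6334, -0.1118, 0.2054]
eef_rot: [179.8, -0.5, -4.2]
ft_force: [-0.3, 0.6, -1.8]
gripper_width: 0.997
```

```bash
python3 - <<'E'
from h import *
cv2.imwrite('pics/w6.png',viewer.get_image('wrist'))
for i in (0,1):rel(.44,-.29,.13,0)
E
```

```text
clock 7.93 pos [ 0.6323 -0.1114  0.2031] rpy [179.88  -0.28  -4.23] shift mm [-179.   192.1   72.7] spin -0.0738
clock 7.93 pos [ 0.6323 -0.1114  0.2031] rpy [179.88  -0.28  -4.23] shift mm [-179.   192.1   72.7] spin -0.0738
```

View pics/w6.png

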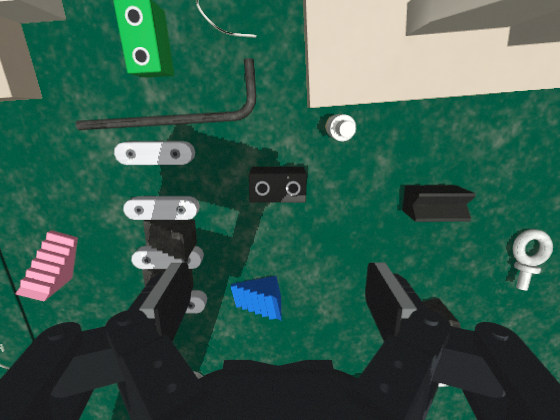

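```bash
python3 - <<'E'
from h import *
print(status.get_state()['joints'])
rel(.438,-.287,.14,90)
E
```

```text
[-2.00776079e+01  1.42597548e+01  9.20251247e+01 -4.68435572e-02
  7.34164783e+01  7.41619052e+01]
clock 7.93 pos [ 0.6323 -0.1114  0.2031] rpy [179.88  -0.28  -4.23] shift mm [-181.2  189.3   62.7] spin -1.6446
```

>>> {"api": "play_rows", "payload": {
  "claw": [-1, -1, -1, -1, -1, -1, -1, -1, -1, -1, -1, -1, -1, -1, -1, -1, -1, -1],
  "translation": [
    [-13, 14, 0],
    [-26, 27, 0],
    [-39, 41, 0],
    [-52, 54, 0],
    [-65, 68, 0],
    [-78, 81, 0],
    [-91, 95, 5],
    [-104, 108, 10],
    [-117, 122, 20],
    [-130, 135, 30],
    [-143, 149, 40],
    [-156, 163, 50],
    [-169, 176, 60],
    [-181, 189, 62],
    [-181, 189, 62],
    [-181, 189, 62],
    [-181, 189, 62],
    [-181, 189, 62]
  ],
  "spin": [-0.12, -0.24, -0.36, -0.48, -0.6, -0.72, -0.84, -0.96, -1.08, -1.2, -1.32, -1.44, -1.56, -1.645, -1.645, -1.645, -1.645, -1.645]
}}

```text
clock: 9.43
tool_pos: [0.4386, -0.2861, 0.1405]
eef_rot: [179.7, 0.1, 90.0]
ft_force: [0.5, -0.4, -0.2]
gripper_width: 1.0
```

```bash
python3 - <<'E'
from h import *
im=viewer.get_image('wrist');cv2.imwrite('pics/w7.png',im)
s=status.get_state(); print(s['tool_pos'],s['eef_rot'])
C=cal('wrist'); np.savez('w7.npz',K=C[0],D=C[1],T=C[2])
r=viewer.search_frame('spare_step','wrist');print(r)
E
```

```text
[ 0.43870161 -0.28619282  0.14066436] [1.79730463e+02 1.38952732e-01 9.00460543e+01]
[{'box': [247.0, 161.4, 54.9, 85.2], 'conf': 0.76}]
```

View pics/w7.png

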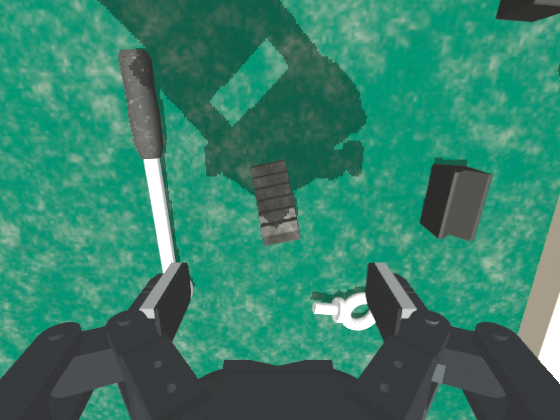

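```bash
python3 - <<'E'
import cv2
im=cv2.imread('pics/w7.png'); cv2.imwrite('pics/w7c.png',cv2.resize(im[150:255,235:315],None,fx=5.5,fy=5.5,interpolation=2))
E
```

```text
(no output)
```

View pics/w7c.png

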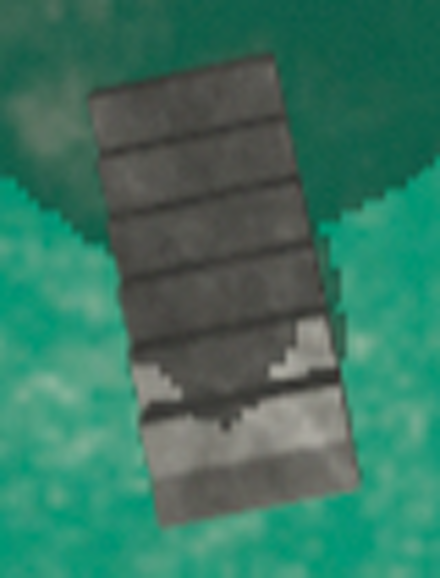

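```bash
cat > fit7.py <<'E'
from h import *
from scipy.optimize import least_squares
z=np.load('w7.npz');C=(z['K'],z['D'],z['T'])
f=lambda a:(np.array(a,float)+.5)/5.5-.5+[235,150]
obs=f([[91,95],[274,56],[162,525],[359,487]])
# image left = world? tool y points right/left: resolve by both
best=None
for sx in (1,-1):
    M=np.array([[sx*16,-30,8],[-sx*16,-30,8],[sx*16,30,43],[-sx*16,30,43]])/1000
    def pts(p):
        c,s=np.cos(p[2]),np.sin(p[2]); return np.c_[p[0]+c*M[:,0]-s*M[:,1],p[1]+s*M[:,0]+c*M[:,1],M[:,2]]
    r=least_squares(lambda p:(proj(pts(p),C)-obs).ravel(),[.438,-.287,np.pi])
    print(sx,r.x[:2].round(4),np.degrees(r.x[2]),r.cost,r.fun.round(1))
    if best is None or r.cost<best.cost:best=r
x,y,a=best.x; d=np.array([-np.sin(a),np.cos(a)])
print('grasp pt', np.array([x,y])+.013*d, 'dir',d,'tall pt px',proj(np.r_[x+.022*d[0],y+.022*d[1],.043],C))
np.save('spare.npy',best.x)
g=np.array([x,y])+.013*d
rel(g[0],g[1],.016,(np.degrees(a)-90)%360)
E
python3 fit7.py
```

```text
1 [ 0.436  -0.2873] 191.65968046251606 4.768306823566477 [-0.4  1.4  0.8  1.5 -0.6 -1.5  0.1 -1.5]
-1 [ 0.4359 -0.288 ] 192.28258919547588 2554.7393866933144 [ 33.6  -5.  -34.    9.5  36.1  -7.9 -36.1   6.3]
grasp pt [ 0.4386192  -0.30004211] dir [ 0.20209816 -0.97936527] tall pt px [[279.80755328 231.7348792 ]]
clock 9.53 pos [ 0.4387 -0.2863  0.1408] rpy [1.7972e+02 1.5000e-01 9.0060e+01] shift mm [-13.5  -0.7 124.8] spin -0.2025
```

>>> {"api": "play_rows", "payload": {
  "claw": [-1, -1, -1, -1, -1, -1, -1, -1, 0.6, 0.6, 0.6, 0.6, 0.6, 0.6, 0.6, 0.6, 0.6, 0.6],
  "translation": [
    [-7, 0, 20],
    [-14, -1, 45],
    [-14, -1, 70],
    [-14, -1, 95],
    [-14, -1, 110],
    [-14, -1, 122],
    [-14, -1, 122],
    [-14, -1, 122],
    [-14, -1, 122],
    [-14, -1, 122],
    [-14, -1, 122],
    [-14, -1, 122],
    [-14, -1, 122],
    [-14, -1, 122],
    [-14, -1, 122],
    [-14, -1, 122],
    [-14, -1, 122],
    [-14, -1, 122]
  ],
  "spin": [-0.1, -0.2, -0.203, -0.203, -0.203, -0.203, -0.203, -0.203, -0.203, -0.203, -0.203, -0.203, -0.203, -0.203, -0.203, -0.203, -0.203, -0.203],
  "force": 60
}}

```text
clock: 11.03
tool_pos: [0.4389, -0.3012, 0.0198]
eef_rot: [179.7, 0.3, 101.7]
ft_force: [-0.3, 0.6, 5.8]
gripper_width: 0.362
```

```bash
python3 - <<'E'
from h import *
im=viewer.get_image('wrist');cv2.imwrite('pics/w8.png',im)
s=status.get_state(); print(s['tool_pos'],s['eef_rot'],s['ft_force'],s['gripper_width'],s['clock'])
C=cal('wrist'); np.savez('w8.npz',K=C[0],D=C[1],T=C[2])
E
```

```text
[ 0.4389011  -0.30117389  0.01978269] [179.71400672   0.27852362 101.68856435] [-0.50071665  0.8629425   5.81724727] 0.3607739839957957 11.0833
```

View pics/w8.png

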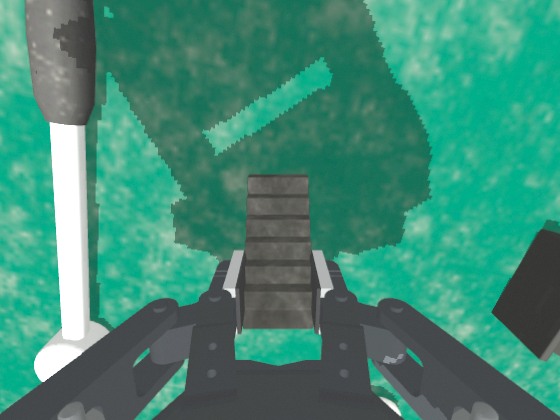

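```bash
python3 - <<'E'
from h import *
z=np.load('w8.npz');C=(z['K'],z['D'],z['T'])
s=status.get_state();R=Rn.from_euler('xyz',s['eef_rot'],degrees=True)
for zz,px in ((0,[[248,174.5],[308,174.5]]),(.008,[[248,174.5],[308,174.5]]),(.043,[[242,328],[318,328]])):
    W=back(px,zz,C); print(zz,(R.inv().apply(W-s['tool_pos'])*1000).round(1))
# expected
o=R.apply([.014,0,0]);
for off in ([43.5,0,.02],):pass
im=cv2.imread('pics/w8.png');cv2.imwrite('pics/w8c.png',cv2.resize(im[165:335,225:335],None,fx=3.5,fy=3.5,interpolation=2))
E
```

```text
0 [[ 44.5 -16.6  19.5]
 [ 44.5  15.9  19.6]]
0.008 [[ 46.3 -15.8  11.5]
 [ 46.2  15.1  11.6]]
0.043 [[-20.  -17.4 -23.2]
 [-20.2  18.5 -23. ]]
```

View pics/w8c.png

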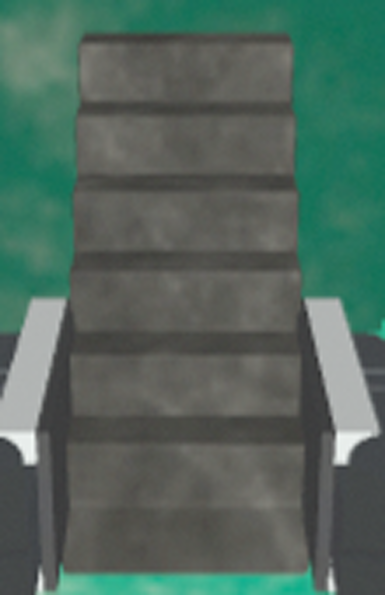

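```bash
python3 - <<'E'
from h import *
rel(.6412,.0077,.10,85.8)
E
```

```text
clock 11.08 pos [ 0.4389 -0.3012  0.0198] rpy [179.71   0.28 101.69] shift mm [261.1 261.1 -80.2] spin 0.2773
```

>>> {"api": "play_rows", "payload": {
  "claw": [0.6, 0.6, 0.6, 0.6, 0.6, 0.6, 0.6, 0.6, 0.6, 0.6, 0.6, 0.6, 0.6, 0.6, 0.6, 0.6, 0.6, 0.6, 0.6, 0.6],
  "translation": [
    [0, 0, -10],
    [0, 0, -30],
    [0, 0, -55],
    [10, 10, -80],
    [28, 28, -80],
    [46, 46, -80],
    [64, 64, -80],
    [84, 84, -80],
    [104, 104, -80],
    [124, 124, -80],
    [144, 144, -80],
    [164, 164, -80],
    [184, 184, -80],
    [204, 204, -80],
    [222, 222, -80],
    [240, 240, -80],
    [252, 252, -80],
    [261, 261, -80],
    [261, 261, -80],
    [261, 261, -80]
  ],
  "spin": [0, 0, 0, 0.02, 0.04, 0.06, 0.08, 0.1, 0.12, 0.14, 0.16, 0.18, 0.2, 0.22, 0.24, 0.26, 0.277, 0.277, 0.277, 0.277]
}}

```text
clock: 12.75
tool_pos: [0.6407, 0.0077, 0.0996]
eef_rot: [179.7, 0.2, 85.9]
ft_force: [-0.4, -0.2, -2.4]
gripper_width: 0.361
```

```bash
python3 - <<'E'
from h import *
im=viewer.get_image('wrist');cv2.imwrite('pics/w9.png',im)
C=cal('wrist'); np.savez('w9.npz',K=C[0],D=C[1],T=C[2])
s=status.get_state(); print(s['ft_force'],s['gripper_width'])
rel(.6412,.0077,.019,85.8)
cv2.imwrite('pics/s9.png',cv2.resize(viewer.get_image('scene')[150:300,180:360],None,fx=4,fy=4))
E
```

```text
[ 0.20183287  0.06971343 -1.21647813] 0.35872524509282916
clock 12.8 pos [0.6405 0.0072 0.0995] rpy [179.72   0.21  85.83] shift mm [ 0.9  0.3 80.5] spin 0.0005
```

View pics/w9.png

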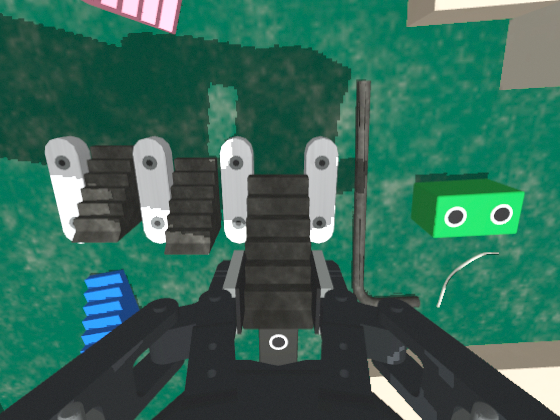

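View pics/s9.png

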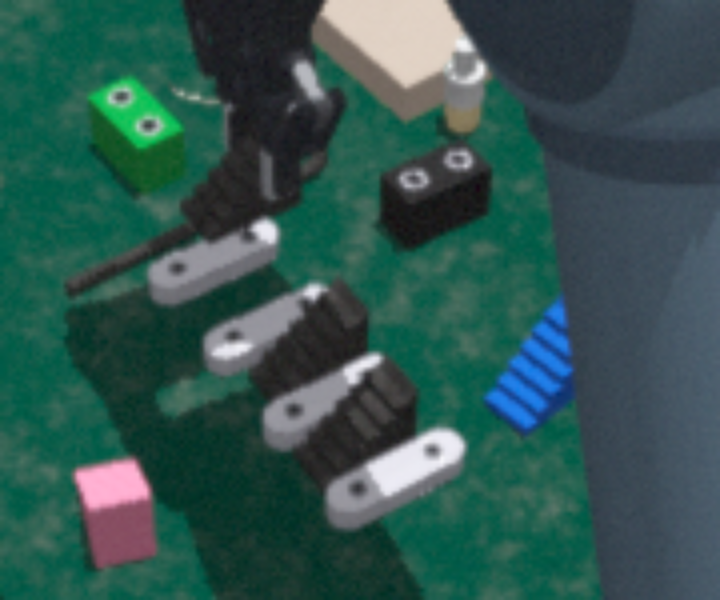

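```bash
python3 - <<'E'
from h import *
z=np.load('w9.npz');C=(z['K'],z['D'],z['T'])
im=cv2.imread('pics/w9.png');cv2.imwrite('pics/w9c.png',cv2.resize(im[130:250,215:345],None,fx=4.5,fy=4.5,interpolation=2))
W=back([[236,162],[238,223],[322,163],[320,223]],.016,C);s=status.get_state();R=Rn.from_euler('xyz',s['eef_rot'],degrees=True)
t=R.inv().apply(W-s['tool_pos'])*1000;print(W.round(4),t.round(1),t.mean(0))
E
```

```text
[[ 6.123e-01  4.880e-02  1.600e-02]
 [ 6.083e-01  3.000e-04  1.600e-02]
 [ 6.761e-01  4.340e-02  1.600e-02]
 [ 6.732e-01 -4.500e-03  1.600e-02]] [[ 40.2 -31.6  83.3]
 [ -8.5 -32.1  83.4]
 [ 39.4  32.4  83.6]
 [ -8.6  33.   83.8]] [15.60113781  0.43663452 83.53016964]
```

View pics/w9c.png

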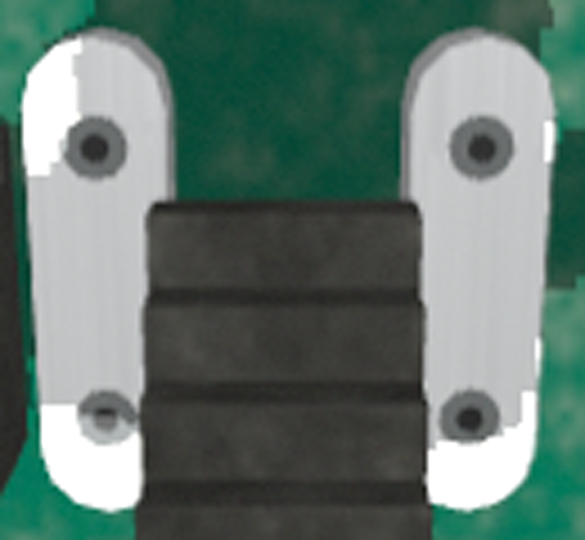

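>>> {"api": "play_rows", "payload": {
  "claw": [0.6, 0.6, 0.6, 0.6, 0.6, 0.6, 0.6, 0.6, 0.6, 0.6, 0.6, 0.6],
  "translation": [
    [1.5, 0.4, 10],
    [1.5, 0.4, 25],
    [1.5, 0.4, 40],
    [1.5, 0.4, 50],
    [1.5, 0.4, 57],
    [1.5, 0.4, 63],
    [1.5, 0.4, 68],
    [1.5, 0.4, 73],
    [1.5, 0.4, 77],
    [1.5, 0.4, 79],
    [1.5, 0.4, 79],
    [1.5, 0.4, 79]
  ],
  "spin": [0, 0, 0, 0, 0, 0, 0, 0, 0, 0, 0, 0]
}}

```text
clock: 13.85
tool_pos: [0.6416, 0.008, 0.0208]
eef_rot: [179.7, 0.2, 85.8]
ft_force: [0.0, 1.0, -1.7]
gripper_width: 0.357
```

```bash
python3 - <<'E'
from h import *
im=viewer.get_image('wrist');cv2.imwrite('pics/w10.png',im)
s=status.get_state(); print(s['ft_force'],s['wrist_torque'],s['gripper_width'],s['tool_pos'],s['eef_rot'])
E
```

```text
[-0.06427278 -0.86897708 -2.00950954] [ 0.00124022 -0.00150077 -0.00075542] 0.3623201568889963 [0.64168612 0.00795191 0.02097127] [179.66272312   0.20938394  85.79381859]
```

View pics/w10.png

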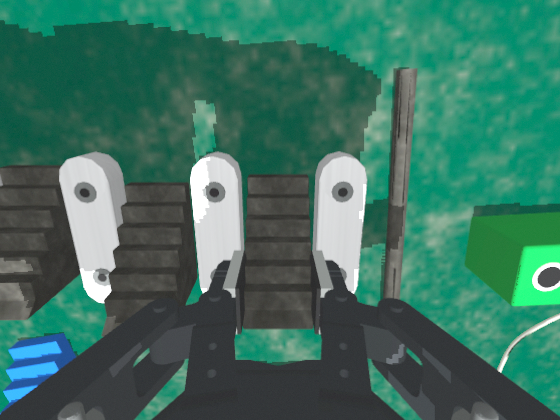

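>>> {"api": "play_rows", "payload": {
  "claw": [0.6, 0.6, 0.6, 0.05, 0.05, 0.05, 0.05, 0.05],
  "translation": [
    [0, 0, 0.5],
    [0, 0, 1],
    [0, 0, 1],
    [0, 0, 1],
    [0, 0, 1],
    [0, 0, 1],
    [0, 0, 1],
    [0, 0, 1]
  ],
  "spin": [0, 0, 0, 0, 0, 0, 0, 0]
}}

```text
clock: 14.57
tool_pos: [0.6419, 0.0079, 0.0202]
eef_rot: [179.6, 0.2, 85.8]
ft_force: [0.5, -0.2, 1.1]
gripper_width: 0.47
```

```bash
python3 - <<'E'
from h import *
im=viewer.get_image('wrist');cv2.imwrite('pics/w11.png',im)
s=status.get_state(); print(s['ft_force'],s['gripper_width'],s['tool_pos'],s['clock'])
E
```

```text
[-0.18767232  0.53699499 -0.32253118] 0.47721465889192577 [0.64180969 0.00792477 0.02014071] 14.6167
```

View pics/w11.png

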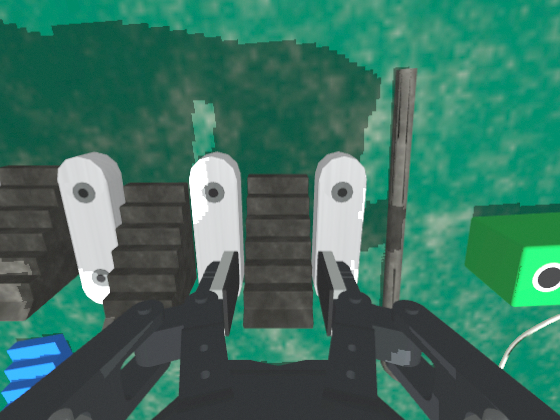

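Released cleanly. I'll back off upwards.

>>> {"api": "play_rows", "payload": {
  "claw": [0.05, 0.05, 0.05, 0.05, 0.05, 0.05, 0.05, 0.05, 0.05, 0.05, 0.05, 0.05, 0.05, 0.05],
  "translation": [
    [0, 0, -6],
    [0, 0, -15],
    [0, 0, -30],
    [0, 0, -50],
    [0, 0, -75],
    [0, 0, -100],
    [0, 0, -130],
    [-10, 0, -160],
    [-30, 0, -180],
    [-50, 0, -190],
    [-60, 0, -190],
    [-60, 0, -190],
    [-60, 0, -190],
    [-60, 0, -190]
  ],
  "spin": [0, 0, 0, 0, 0, 0, 0, 0, 0, 0, 0, 0, 0, 0]
}}

```text
clock: 15.78
tool_pos: [0.6355, -0.0502, 0.2089]
eef_rot: [179.8, 0.2, 85.8]
ft_force: [0.6, -0.2, -0.5]
gripper_width: 0.474
```

```bash
python3 - <<'E'
from h import *
im=viewer.get_image('wrist');cv2.imwrite('pics/w12.png',im)
C=cal('wrist'); np.savez('w12.npz',K=C[0],D=C[1],T=C[2])
s=status.get_state(); print(s['tool_pos'],s['clock'])
# overlay expected outlines
v=im.copy(); o=np.array([.5784,.0264]);a=np.radians(-4.21);r=np.array([np.cos(a),np.sin(a)]);n=np.array([-r[1],r[0]])
def q(xs,ys,z):
    P=np.array([np.r_[o+r*x+n*y,z] for x,y in zip(xs,ys)])/1; p=proj(P,C); cv2.polylines(v,[np.round(p).astype(int)],True,(0,0,255),1)
for X in (-.096,-.032,.032,.096): q([X-.012,X+.012,X+.012,X-.012],[-.042,-.042,.042,.042],.016)
q([.048,.080,.080,.048],[-.030,-.030,-.015,-.015],.043); q([.048,.080,.080,.048],[.021,.021,.030,.030],.008)
cv2.imwrite('pics/w12o.png',cv2.resize(v[80:330,20:400],None,fx=2.1,fy=2.1,interpolation=2))
cv2.imwrite('pics/s12.png',cv2.resize(viewer.get_image('scene')[150:300,180:360],None,fx=4,fy=4))
E
```

```text
[ 0.63554866 -0.05006011  0.20885004] 15.8333
```

View pics/w12o.png

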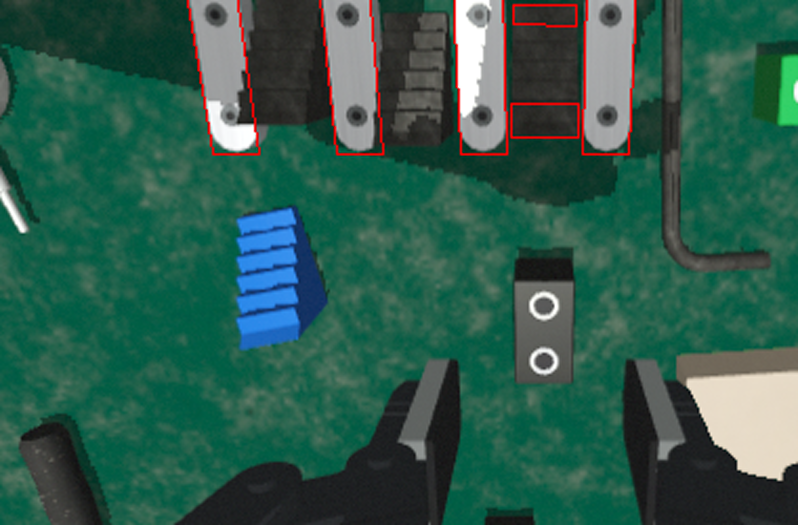

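View pics/s12.png

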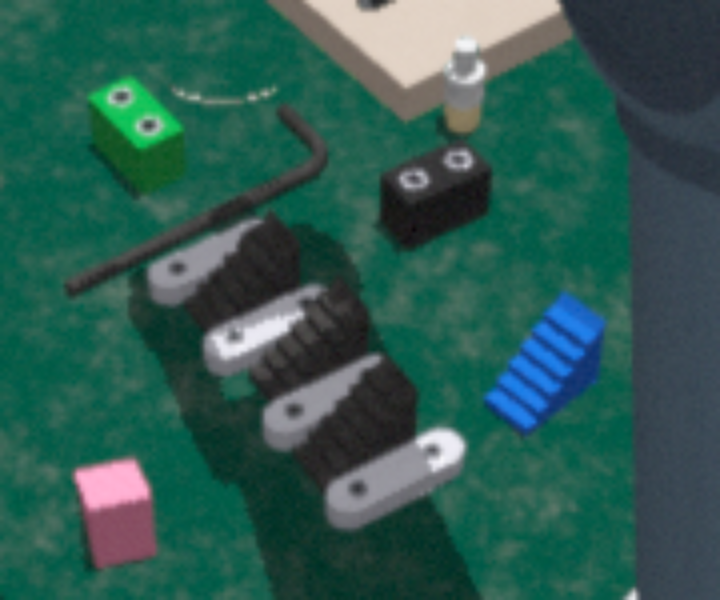

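The spare matches its expected outline: it sits centred and flat in the lane, with its tall end on the same side as the other two. The plain block is about 60 mm clear of the rack. Nothing is being touched, so I'll hand it in.

```bash
python3 -c "
from bench import ticket
print(ticket.close_job())"
```

```text
the job is handed in; nothing more can be done
None
```

The job is done and handed in at about 16 s of the 59 s allowed.

- **Plain block:** I gripped it by its two ends, slid it 135 mm out of the far lane towards world -y without lifting it, and left it upright on the bench. By the arm's readings it is about 60 mm clear of the rack.
- **Spare stepped block:** I gripped it across its width near the tall end, lowered it into the emptied lane and released it.

**Last checks:** In the last wrist picture the spare fits the expected outline to within a pixel or two. It is centred and flat in the lane, does not stick out of either end, and its tall end is on the same side as the other two. The other two stepped blocks look unmoved. The vee block was never touched, but it was out of the final close-up views. The gripper is clear above everything and the last force readings were near zero.

No check failed. The only disagreement was the spare's length in the grip, which measured 64–66 mm in the picture instead of 60 mm, within the calibration error and too little to affect the fit.

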